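# Third hand for screwing down a roll-holder end block

## Task

A colleague across the counter wants to screw the white end block of the pouch-roll holder, so be their third hand: set the block upright on the jig's base plate, just clear of the sprung rubber pad and with its brass-insert face towards the pad, then slide it along the plate until it lies flat on the pad with their sides flush and the pad is pressed back so that its orange pointer stands in the green field of the scale (a push of about 10 N). Keep hold of the block and keep that push steady: the program finishes while still holding, and nothing is let go. Never ram the pad to the end of its travel, and leave the jar, the blue roll and the screwdriver where they are.

Things in the scene. Friction and masses are not known exactly. Their poses are not given: they have to be found in the camera images.
- jig: assembly jig fixed to the counter: aluminium plate 200 (x) x 130 (y) x 8 mm thick, origin at the centre of its underside. Its x axis is the pressing direction, from the open edge near the robot to the pad and, at x = +91 mm, an open grey fence (two posts and a bar, up to 56 mm above the counter). Its position and yaw (up to 0.35 rad) vary
- pad (a joint): travel of the black rubber-faced pad (44 mm wide, 48 mm high, 10 mm thick, its underside 8 mm above the plate) along the jig's +x, in m: 0 untouched, 0.040 at its end stop. A spring of 500 N/m returns it, so 0.020 takes 10 N. The orange pointer on its top moves with it along the scale
- pad_face (a point): centre of the pad's face that looks towards the robot, 40 mm above the counter, at x = +30 mm, y = 0 of the jig while the pad is untouched; it moves with the pad. Axes parallel to the jig's
- scale (a point): middle of the scale's green field, on top of a grey bar at the jig's +y side (jig x 35 to 97 mm, y 51 to 75 mm, top 59 mm above the counter). Fields along x: white 0 to 15, green 15 to 25, red 25 to 40 mm of pad travel
- block_center (a point): centre of the loose white plastic end block: 56 long (x), 44 wide (y), 64 mm high (z), 0.14 to 0.28 kg, upright on the counter. An axle groove 16 mm wide, 14 mm deep crosses its top along y. Its +x end is the front: two brass inserts, blue patch on top. Its side faces (44 mm apart) can be gripped from above. At the start the front points within 0.8 rad of world +x
- block_front (a point): centre of the block's front face (the one with the brass inserts), 28 mm ahead of the block's centre along its x, 32 mm above its underside
- jar: bystander: yellow jar with a red lid, 68 mm across, 85 mm high, origin at the centre of its underside; it stands on the other side of the jig from the block (they swap sides)
- roll: bystander: pale blue pouch roll standing on end, 100 mm across, 75 mm high, origin at the centre of its underside; beyond the jig
- driver: bystander: the colleague's screwdriver lying beyond the jig, origin on its underside near its middle
Not all that is in view belongs to the job. There is more than one size of the part that bears block_center; the job needs the middle-sized. Several things look just like the jig: the one meant starts farthest to the robot's left.

How it is judged (in metres and radians):
On the way, in this order (a step that is already met when the one before it is completed fails the run):
1. the block stands upright on the base plate in front of the pad, front towards it, the pad not pressed (z of block_center in the frame of jig between 0.037 and 0.0435 m and angle between block_center's own z axis and vertical below 0.09 rad and x of block_front in the frame of pad_face between -0.05 and 0.001 m and y of block_front in the frame of pad_face between -0.03 and 0.03 m and value of joint pad below 0.003 m and angle between the x axis of block_center and the x axis of jig, either way round below 0.3 rad), for 0.1 s.
2. the block presses the pad back with about 10 N, steadily (value of joint pad between 0.013 and 0.027 m and contact force between block and pad between 5 and 16 N), for 0.5 s.
At the end, for the whole second after the job is handed in: Fingers still hold the block: on the plate (3.5 mm), upright and in line (5 deg), brass-insert face on the pad (4 mm), sides flush (6 mm), pad pressed back 13 to 27 mm (5 to 16 N), at rest; jar, roll and screwdriver within 20 mm of their starts (all of step 2 and contact force between the fingers and block above 2 N and contact force between the arm and pad below 0.5 N and x of block_front in the frame of pad_face between -0.004 and 0.004 m and y of block_front in the frame of pad_face between -0.006 and 0.006 m and x of block_center in the frame of pad_face below -0.02 m and z of block_center in the frame of jig between 0.037 and 0.0435 m and angle between the x axis of block_center and the x axis of jig, either way round below 0.09 rad and angle between block_center's own z axis and vertical below 0.09 rad and linear speed of block below 0.01 m/s and distance of each of jar, roll, driver from where it was at the start of the episode below 0.02 m); the arm keeps its last pose, push and grip.
It fails at once if the pad is rammed to the end of its travel (over 37 mm) (value of joint pad above 0.037 m).
It fails at once if the jar, the roll or the screwdriver is moved by more than 30 mm (distance of any of jar, roll, driver from where it was at the start of the episode above 0.03 m).
It also fails if it takes over 42 s, if anything falls off the work surface, if the arm or the gripper's body presses on something with over 40 N, if the wrist force passes 120 N, or if a joint passes its speed limit or range.

## Robot

A 6-joint arm with a two-finger parallel gripper is mounted at the origin on the work surface. World frame = base frame: x ahead of the robot, y to its left, z up, the work surface at z = 0. Lengths are in m, angles in degrees, forces in N, time in s.
With the tool pointing down it reaches from about 0.35 to 0.875 m from the base axis. Payload 4.2 kg.
Tool frame: the origin (TCP) lies on the centre line of the jaws, within the pads' length; the fingertips stand tip_reach ahead of it and the grasp point (between the pads) is the TCP (tip_reach is the distance from the TCP to the fingertips, in m); z points along the fingers, y is the line along which they close (so a half turn about z gives the same grasp; the last joint's range is limited). The gripper opens to 87 mm and grips with 3 to 60 N. Pads are 19 mm wide; open, the fingers measure 117 mm over their backs; the gripper's body (75 mm by 190 mm) begins 51 mm behind the grasp point.
Start: joints at [-61.788, 22.042, 0.453, 0, -68.411, -14.817], TCP at [0.145, -0.608, 0.242] pointing down, gripper open.
Joint ranges: [-179.83, 179.83], [-69.29, 118.12], [-61.27, 80.66], [-181.25, 117.63], [-171.15, -9.14], [-177.46, 177.46]. Speed limits (degrees/s): [159.86, 159.86, 180, 180, 180, 180].

## Interface

Orientations are given as a 3x3 rotation matrix whose columns are the frame's x, y, z axes.
In Python, from station import sense, capture, finish_job, tip_reach gives the robot as it stands.
- The arm moves only by the tool arm_command, never from a script. Its argument "deltas" is a list of rows, each a list of 7 numbers: the turn, a rotation vector about the tool's x, y, z in rad, then the shift along the tool's x, y, z in cm, then the closure, from -1 (fully open) to 1 (shut), so that 0 is half open. In form: [[rx, ry, rz, dx, dy, dz, hand], ...]. A call has 1 to 8 rows; each row is the pose to reach, as a shift and turn from the pose commanded when the call began, along the tool's axes at that moment; what a row does not reach only later rows make up. A row lasts 1/12 s, in which the tool goes at most 41.7 mm and 7.16 degrees, less where a joint would pass 70% of its speed; a pose out of reach is approached as far as the arm can. A call with a gripper value outside its range is refused whole. The fingers move at their own pace and stop on an object; the grip force is fixed at half the most. Time passes only in rows, so rows that repeat a pose let the fingers close. It gives the time, the measured TCP pose, the force, the opening and the grip force at its end, in the units of the state.
- sense(): the state, without advancing time (a new reading comes with each control period).
- capture(name): name is "scene" or "top" or "wrist"; returns a dict with "pixels" (480x640x3 uint8, blue, green, red), "fovy" (degrees; the focal length in pixels is half the picture's height over the tangent of half this angle, whatever the lens; pixels are square), "cx", "cy" (the principal point, pixels), "rvec" (rotation vector, rad) and "tvec" (3), from world to camera coordinates, as OpenCV has them. Camera axes: x right, y down, z forward; pixel columns grow to the right and rows downward; lengths in m; the calibration is good to about 2 mm. The wrist camera is an equidistant fisheye: a pixel r from the principal point sees the ray r / f radians off the axis. A picture is of the moment at which its call begins. There is no depth.
- finish_job(): hands the job in; it is judged then, once.
The state is a dict: "time_s": time; "joints": joint angles; "joint_velocities": joint speeds; "effort": joint torques, N m; "tcp_pos": TCP position; "ee_rot": TCP orientation; "wrist_force": force on the tool from outside, world axes, zero at the start; "moment": the same for the moment, N m; "gripper_width": opening from 0.0 (shut) to 1.0 (fully open); "gripper_force": force on a finger pad.
Only numpy, scipy, OpenCV 4.12 (cv2) and the standard library are available. Lean on these libraries where they do the work, as an engineer would, in place of code of your own. Each camera call takes 0.05 s, during which the arm holds its last target. There are 200 camera calls.

## Working session

There is one attempt and no reset: what is moved stays moved. The work goes in short steps, Python scripts to look and compute and a tool call to move; the robot and the scene stay as the last step left them, time stands still between calls to the robot, and variables do not carry over. Pictures are saved under pics/ and viewed, at most 10 in all, crops included, and the job is handed in when it is done.

Besides the shell and the picture viewer there is one more tool, called after ">>>" by a JSON object that holds its "op" and its "data", one argument or row to a line. arm_command: Moves the arm, as the interface text tells. Its arguments: {"type":"object","properties":{"deltas":{"type":"array"}},"required":["deltas"]}

```bash
mkdir -p pics; cat > h.py <<'E'
import numpy as np, cv2
from station import sense, capture, finish_job, tip_reach
def cam(c):
    R=cv2.Rodrigues(np.array(c["rvec"],float))[0]; t=np.array(c["tvec"],float).ravel(); f=240/np.tan(np.radians(c["fovy"])/2)
    return R,t,f
def ray(c,u,v,z,fish=False):
    R,t,f=cam(c); x,y=u-c["cx"],v-c["cy"]
    if fish:
        r=np.hypot(x,y); th=r/f; d=np.array([x/r*np.sin(th),y/r*np.sin(th),np.cos(th)]) if r>0 else np.array([0,0,1.])
    else: d=np.array([x/f,y/f,1])
    o=-R.T@t; d=R.T@d
    return o+d*(z-o[2])/d[2]
def proj(c,p,fish=False):
    R,t,f=cam(c); q=R@np.array(p)+t
    if fish:
        r=np.hypot(q[0],q[1]); th=np.arctan2(r,q[2]); return c["cx"]+f*th*q[0]/r, c["cy"]+f*th*q[1]/r
    return c["cx"]+f*q[0]/q[2], c["cy"]+f*q[1]/q[2]
E
python3 - <<'E'
from h import *
import pickle
print(tip_reach, sense())
for n in("scene","top"):
    c=capture(n); pickle.dump(c,open(n+".pkl","wb")); cv2.imwrite(f"pics/{n}1.png",c["pixels"]); R,t,f=cam(c); print(n,-R.T@t,f,R[2])
E
```

```text
0.019 {'time_s': 0.0, 'joints': array([-6.17902541e+01,  2.20911655e+01,  3.81130529e-01, -2.75320182e-02,
       -6.84109550e+01, -1.48170393e+01]), 'joint_velocities': array([-0.02696891, -0.02918352, -0.02714313,  0.00146779,  0.03854173,
        0.05753273]), 'effort': array([ 5.69663607e-04, -3.90667927e+01,  1.87404996e+01,  4.22002763e+00,
        1.09129594e-02, -1.84302512e-04]), 'tcp_pos': array([ 0.1446602, -0.6074657,  0.2404683]), 'ee_rot': array([[-9.72846385e-01, -2.31450959e-01, -6.04426966e-04],
       [-2.31451723e-01,  9.72844184e-01,  2.07202804e-03],
       [ 1.08440381e-04,  2.15566065e-03, -9.99997671e-01]]), 'wrist_force': array([-0.7299511 ,  0.92099731,  0.17700634]), 'moment': array([ 0.00311347,  0.00499141, -0.03449772]), 'gripper_force': 0.0, 'gripper_width': 1.0018636080479795}
scene [ 1.10997416 -0.65225453  1.17414842] 602.6775592268909 [-0.4425065   0.43329461 -0.78513934]
top [ 0.46062222 -0.04435211  1.08276078] 473.4118610085984 [ 0.05859516  0.02054977 -0.9980703 ]
```

View pics/top1.png

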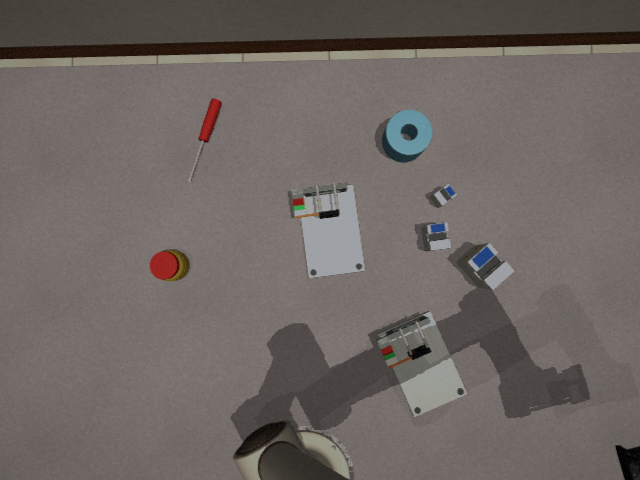

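View pics/scene1.png

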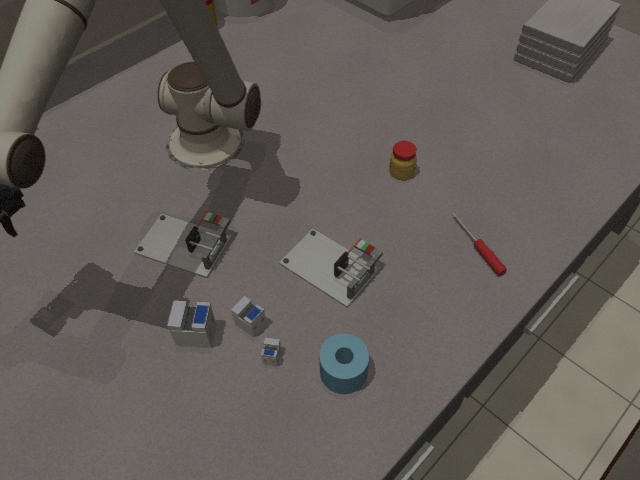

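The top view (up is world +x, left is +y) shows the target jig at about (332,230) and the middle block at about (438,237), with its blue front facing up. The jar is at (168,265). I'll enlarge this area.

```bash
python3 - <<'E'
import cv2,pickle
c=pickle.load(open("top.pkl","rb"));p=c["pixels"]
cv2.imwrite("pics/crop1.png",cv2.resize(p[175:285,285:465],None,fx=4.4,fy=4.4,interpolation=cv2.INTER_CUBIC))
E
```

```text
(no output)
```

View pics/crop1.png

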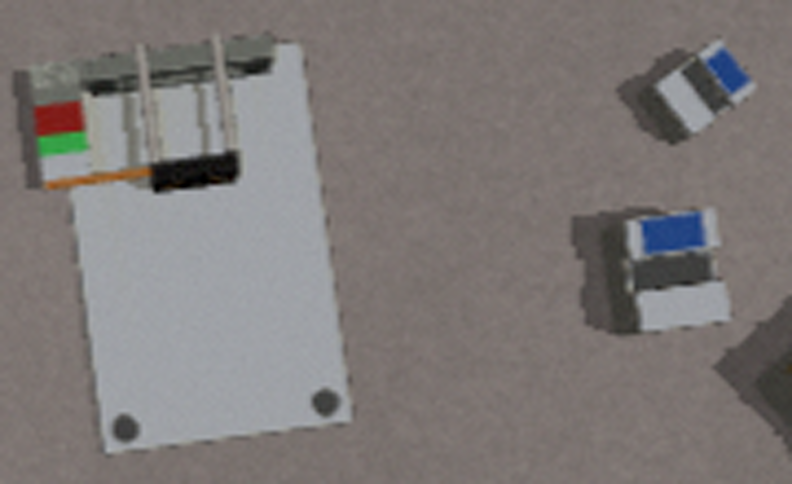

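The crop shows three plate corners at (106,453), (351,421) and (301,42). The block's top corners are (624,218), (716,207), (730,320) and (640,332).

```bash
python3 - <<'E'
from h import *
import pickle
c=pickle.load(open("top.pkl","rb"))
P=lambda x,y,z:ray(c,285+(x+.5)/4.4-.5,175+(y+.5)/4.4-.5,z)
nl,nr,fr=P(106,453,.008),P(351,421,.008),P(301,42,.008)
print("jig",(nl+fr)/2,np.linalg.norm(nl-nr),np.linalg.norm(fr-nr))
ex=fr-nr;ey=nl-nr;print("yaw",np.degrees(np.arctan2(ex[1],ex[0])),np.degrees(np.arctan2(-ey[0],ey[1])))
B=[P(*q,.064) for q in[(624,218),(716,207),(730,320),(640,332)]]
print("block",np.mean(B,0));
for i in range(4):
  d=B[i-1]-B[i];print(np.linalg.norm(d),np.degrees(np.arctan2(d[1],d[0])))
for q in [(465,259),(487,244),(514,270),(491,290)]: print("big",ray(c,*q,.08))
for q in [(433,194),(445,207)]: print("small",ray(c,*q,.04))
print("tool yaw(y axis)",np.degrees(np.arctan2(*sense()['ee_rot'][[1,0],1])))
E
```

```text
jig [ 0.54569327 -0.06759483  0.008     ] 0.12699844134141142 0.1980768674680484
yaw 6.28036018057943 6.576858296104936
block [ 0.52631907 -0.29683638  0.064     ]
0.05615335987351535 -173.741111742146
0.04507414894603263 95.88758984673724
0.05552337508621917 5.184280878401587
0.044033270824231925 -83.28874138127887
big [ 0.47546346 -0.34659994  0.08      ]
big [ 0.50628761 -0.39365442  0.08      ]
big [ 0.4508545  -0.44779123  0.08      ]
big [ 0.40982308 -0.39843388  0.08      ]
small [ 0.62048454 -0.29336386  0.04      ]
small [ 0.59116087 -0.31878514  0.04      ]
tool yaw(y axis) 103.38733136557275
```

```bash
cat >> h.py <<'E'
def delta(pos,yaw):
    "row to reach pos with tool y heading yaw deg, tool down"
    s=sense(); R=s["ee_rot"]; a=np.radians(yaw); y=np.array([np.cos(a),np.sin(a),0]); z=np.array([0,0,-1.])
    T=np.c_[np.cross(y,z),y,z]
    print("rot",np.round(cv2.Rodrigues(R.T@T)[0].ravel(),3),"cm",np.round(100*R.T@(np.array(pos)-s["tcp_pos"]),2),"t",s["time_s"],"F",np.round(s["wrist_force"],1),"tcp",np.round(s["tcp_pos"],4),"w",s["gripper_width"])
E
python3 -c "
from h import *
delta((.526,-.297,.2),95.8)"
```

```text
rot [ 0.002 -0.     0.132] cm [-44.28  21.37   4.1 ] t 0.1 F [0.8 0.2 0. ] tcp [ 0.1447 -0.6075  0.2406] w 0.9987997870546897
```

>>> {"op": "arm_command", "data": {
  "deltas": [
    [0,0,0.132,-44.3,21.4,4.1,-1],
    [0,0,0.132,-44.3,21.4,4.1,-1],
    [0,0,0.132,-44.3,21.4,4.1,-1],
    [0,0,0.132,-44.3,21.4,4.1,-1],
    [0,0,0.132,-44.3,21.4,4.1,-1],
    [0,0,0.132,-44.3,21.4,4.1,-1],
    [0,0,0.132,-44.3,21.4,4.1,-1],
    [0,0,0.132,-44.3,21.4,4.1,-1]
  ]
}}

```text
time_s: 0.77
tcp_pos: [0.4017, -0.3978, 0.2137]
ee_rot: [[-0.995, -0.102, -0.0], [-0.102, 0.995, 0.0], [0.0, 0.0, -1.0]]
wrist_force: [0.4, -0.0, 0.2]
gripper_width: 1.002
gripper_force: 0.0
```

```bash
python3 -c "
from h import *
delta((.526,-.297,.2),95.8)"
```

```text
rot [ 0.    -0.     0.001] cm [-13.39   8.76   1.37] t 0.7667 F [ 0.4 -0.   0.2] tcp [ 0.4017 -0.3978  0.2137] w 1.0016347966589463
```

>>> {"op": "arm_command", "data": {
  "deltas": [
    [0,0,0,-13.0,8.6,1.3,-1],
    [0,0,0,-13.0,8.6,1.3,-1],
    [0,0,0,-13.0,8.6,1.3,-1],
    [0,0,0,-13.0,8.6,1.3,-1],
    [0,0,0,-13.0,8.6,1.3,-1],
    [0,0,0,-13.0,8.6,1.3,-1],
    [0,0,0,-13.0,8.6,1.3,-1]
  ]
}}

```text
time_s: 1.35
tcp_pos: [0.5208, -0.3006, 0.2005]
ee_rot: [[-0.995, -0.102, -0.001], [-0.102, 0.995, 0.0], [0.001, 0.001, -1.0]]
wrist_force: [0.3, -0.2, -0.7]
gripper_width: 0.997
gripper_force: 0.0
```

```bash
python3 - <<'E'
from h import *
import pickle
delta((.526,-.297,.2),95.8)
c=capture("wrist");pickle.dump(c,open("w1.pkl","wb"));cv2.imwrite("pics/w1.png",c["pixels"])
E
```

```text
rot [ 0.001 -0.001  0.001] cm [-0.55  0.3   0.05] t 1.35 F [ 0.3 -0.2 -0.7] tcp [ 0.5208 -0.3006  0.2005] w 0.9974635573732427
```

View pics/w1.png

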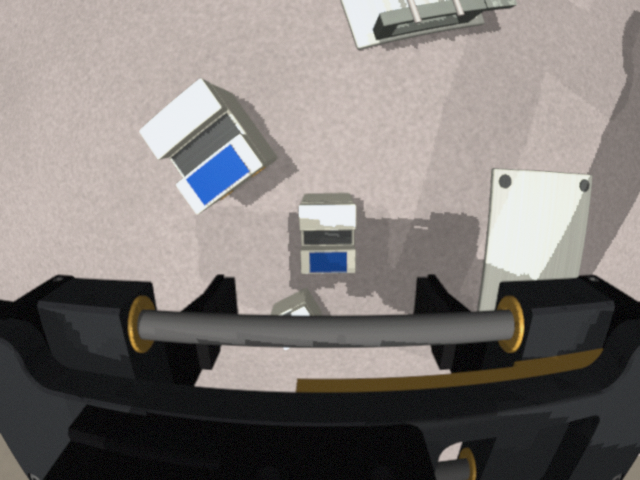

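The wrist view shows the block's top at (299,205), (356,205), (355,272) and (302,273). The fingers are clear of it.

```bash
python3 - <<'E'
from h import *
import pickle
c=pickle.load(open("w1.pkl","rb"))
B=[ray(c,*q,.064,True) for q in[(299,205),(356,205),(355.5,272.5),(302,274)]]
m=np.mean(B,0);print(m)
for i in range(4):
  d=B[i-1]-B[i];print(np.linalg.norm(d),np.degrees(np.arctan2(d[1],d[0])))
for q in[(494,169),(592,176)]:print("jig near corner",ray(c,*q,.008,True))
delta((*m[:2],.046),95.8)
E
```

```text
[ 0.52602766 -0.29682789  0.064     ]
0.05627373235467906 7.266995043701481
0.04355970719992855 -84.0821357429188
0.05502145258911493 -173.22530301944605
0.043075488381625754 97.57121592886512
jig near corner [ 0.45463932 -0.14272222  0.008     ]
jig near corner [ 0.44032195 -0.01538752  0.008     ]
rot [ 0.    -0.001 -0.   ] cm [-0.61  0.36 15.48] t 1.4 F [ 0.4 -0.1  0.4] tcp [ 0.5205 -0.3011  0.2008] w 1.0015316951404596
```

>>> {"op": "arm_command", "data": {
  "deltas": [
    [0,0,-0.008,-0.6,0.4,2,-1],
    [0,0,-0.008,-0.6,0.4,6,-1],
    [0,0,-0.008,-0.6,0.4,10,-1],
    [0,0,-0.008,-0.6,0.4,13,-1],
    [0,0,-0.008,-0.6,0.4,14.7,-1],
    [0,0,-0.008,-0.6,0.4,15.4,-1],
    [0,0,-0.008,-0.6,0.4,15.4,-1],
    [0,0,-0.008,-0.6,0.4,15.4,-1]
  ]
}}

```text
time_s: 2.07
tcp_pos: [0.527, -0.2972, 0.0481]
ee_rot: [[-0.994, -0.109, 0.001], [-0.109, 0.994, -0.001], [-0.001, -0.001, -1.0]]
wrist_force: [0.6, -0.3, 0.4]
gripper_width: 1.001
gripper_force: 0.0
```

```bash
python3 -c "
from h import *
delta((.526,-.297,.046),96.4)"
```

```text
rot [-0.001  0.001 -0.003] cm [0.1  0.03 0.21] t 2.0667 F [ 0.6 -0.3  0.4] tcp [ 0.527  -0.2972  0.0481] w 1.001371843368974
```

>>> {"op": "arm_command", "data": {
  "deltas": [
    [0,0,0,0,0,0.1,1],
    [0,0,0,0,0,0.1,1],
    [0,0,0,0,0,0.1,1],
    [0,0,0,0,0,0.1,1],
    [0,0,0,0,0,0.1,1],
    [0,0,0,0,0,0.1,1],
    [0,0,0,0,0,0.1,1],
    [0,0,0,0,0,0.1,1]
  ]
}}

```text
time_s: 2.73
tcp_pos: [0.5269, -0.2964, 0.0462]
ee_rot: [[-0.994, -0.11, 0.0], [-0.11, 0.994, -0.0], [-0.0, -0.0, -1.0]]
wrist_force: [0.2, -0.4, 1.2]
gripper_width: 0.505
gripper_force: 30.0
```

```bash
python3 -c "
from h import *
print(sense()['gripper_force']);delta((.526,-.297,.13),96.4)"
```

```text
29.994800298100017
rot [-0.     0.    -0.002] cm [ 0.1  -0.05 -8.38] t 2.7333 F [ 0.2 -0.4  1.2] tcp [ 0.5269 -0.2964  0.0462] w 0.5049154158569991
```

>>> {"op": "arm_command", "data": {
  "deltas": [
    [0,0,0,0,0,-3,1],
    [0,0,0,0,0,-6,1],
    [0,0,0,0,0,-8,1],
    [0,0,0,-0.5,4,-8,1],
    [0,0,0,-1,8,-8,1],
    [0,0,0,-2,12,-8,1],
    [0,0,0,-2.5,16,-8,1],
    [0,0,0,-3,18,-8,1]
  ]
}}

```text
time_s: 3.4
tcp_pos: [0.5356, -0.1105, 0.1254]
ee_rot: [[-0.994, -0.111, -0.002], [-0.111, 0.994, 0.001], [0.002, 0.001, -1.0]]
wrist_force: [-0.6, -0.2, -2.2]
gripper_width: 0.507
gripper_force: 30.0
```

```bash
python3 -c "
from h import *
delta((.5335,-.0688,.126),96.4)"
```

```text
rot [ 0.001 -0.002 -0.   ] cm [-0.26  4.17 -0.06] t 3.4 F [-0.6 -0.2 -2.2] tcp [ 0.5356 -0.1105  0.1254] w 0.50711626415477
```

>>> {"op": "arm_command", "data": {
  "deltas": [
    [0,0,0,-0.1,2,0,1],
    [0,0,0,-0.2,3.4,0,1],
    [0,0,0,-0.2,4,0,1],
    [0,0,0,-0.2,4,0,1],
    [0,0,0,-0.2,4,0,1]
  ]
}}

```text
time_s: 3.82
tcp_pos: [0.5341, -0.0742, 0.1257]
ee_rot: [[-0.994, -0.11, -0.001], [-0.11, 0.994, -0.0], [0.001, 0.0, -1.0]]
wrist_force: [-0.3, -0.1, -2.8]
gripper_width: 0.503
gripper_force: 30.0
```

```bash
python3 - <<'E'
from h import *
import pickle
delta((.5335,-.0688,.126),96.4)
c=capture("wrist");pickle.dump(c,open("w2.pkl","wb"));cv2.imwrite("pics/w2.png",c["pixels"])
E
```

```text
rot [ 0.    -0.001 -0.002] cm [ 0.    0.54 -0.03] t 3.8167 F [-0.3 -0.1 -2.8] tcp [ 0.5341 -0.0742  0.1257] w 0.5030593668581312
```

View pics/w2.png

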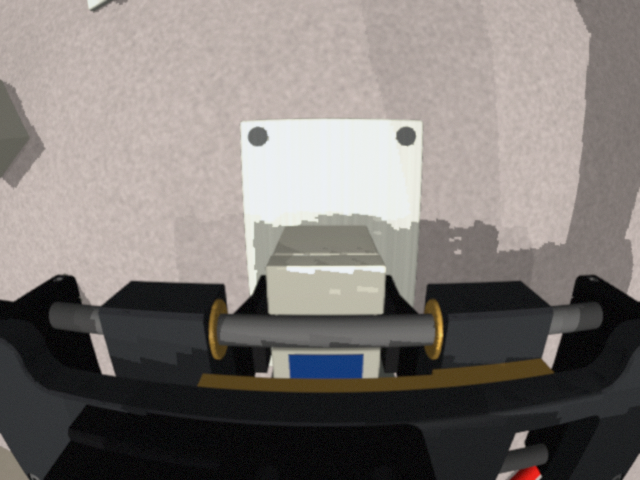

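The wrist view shows the plate's near corners at (241,122) and (422,122). The block is held straight, its top rear edge running from (267,264) to (386,265).

```bash
python3 - <<'E'
from h import *
import pickle
c=pickle.load(open("w2.pkl","rb"))
a,b=[ray(c,*q,.008,True) for q in[(241,122),(422,122)]]
d=b-a; yaw=np.degrees(np.arctan2(-d[0],d[1])); ex=np.array([np.cos(np.radians(yaw)),np.sin(np.radians(yaw))])
print(a,b,np.linalg.norm(d),yaw,"jig",(a+b)[:2]/2+.1*ex)
p,q=[ray(c,*q,.144,True) for q in[(267,264),(386,265)]]
e=q-p;print("block rear mid",(p+q)/2,np.linalg.norm(e),np.degrees(np.arctan2(-e[0],e[1])),"centre",((p+q)/2)[:2]+.028*ex)
delta((.5335,-.0688,.126),96.4)
E
```

```text
[ 0.45538019 -0.14153183  0.008     ] [ 0.44082658 -0.01512925  0.008     ] 0.12723765299630083 6.567941062349384 jig [ 0.54744708 -0.06689241]
block rear mid [ 0.50473266 -0.07620048  0.144     ] 0.0425995880784498 5.827363389990222 centre [ 0.5325489 -0.0729978]
rot [-0.    -0.001 -0.002] cm [ 0.01  0.59 -0.02] t 3.8667 F [-0.4 -0.5 -2.8] tcp [ 0.5342 -0.0746  0.1258] w 0.5021801836533912
```

>>> {"op": "arm_command", "data": {
  "deltas": [
    [0,0,0,0,0.5,1,1],
    [0,0,0,0,0.55,3,1],
    [0,0,0,0,0.55,5,1],
    [0,0,0,0,0.55,6.3,1],
    [0,0,0,0,0.55,6.9,1],
    [0,0,0,0,0.55,6.9,1],
    [0,0,0,0,0.55,6.9,1]
  ]
}}

```text
time_s: 4.45
tcp_pos: [0.5342, -0.0689, 0.057]
ee_rot: [[-0.994, -0.109, 0.0], [-0.109, 0.994, -0.0], [-0.0, -0.0, -1.0]]
wrist_force: [0.6, -0.1, -2.7]
gripper_width: 0.5
gripper_force: 30.0
```

```bash
python3 -c "
from h import *
delta((.5335,-.0687,.0542),96.4)"
```

```text
rot [-0.     0.    -0.002] cm [0.07 0.03 0.28] t 4.45 F [ 0.6 -0.1 -2.7] tcp [ 0.5342 -0.0689  0.057 ] w 0.5003846898445025
```

>>> {"op": "arm_command", "data": {
  "deltas": [
    [0,0,0,0,0,0.1,1],
    [0,0,0,0,0,0.2,1],
    [0,0,0,0,0,0.25,1],
    [0,0,0,0,0,0.25,1],
    [0,0,0,0,0,0.25,1]
  ]
}}

```text
time_s: 4.87
tcp_pos: [0.534, -0.0685, 0.0548]
ee_rot: [[-0.994, -0.11, 0.001], [-0.11, 0.994, 0.0], [-0.001, 0.0, -1.0]]
wrist_force: [0.1, -0.3, -1.1]
gripper_width: 0.505
gripper_force: 30.0
```

```bash
python3 -c "
from h import *
delta((.5335,-.0687,.0542),96.4)"
```

```text
rot [ 0.     0.001 -0.002] cm [ 0.05 -0.01  0.06] t 4.8667 F [ 0.1 -0.3 -1.1] tcp [ 0.534  -0.0685  0.0548] w 0.5050440550745626
```

>>> {"op": "arm_command", "data": {
  "deltas": [
    [0,0,0,0,0,0.05,1],
    [0,0,0,0,0,0.05,1],
    [0,0,0,0,0,0.05,1],
    [0,0,0,0,0,0.05,1]
  ]
}}

```text
time_s: 5.2
tcp_pos: [0.534, -0.0685, 0.0542]
ee_rot: [[-0.994, -0.11, 0.0], [-0.11, 0.994, 0.0], [-0.0, -0.0, -1.0]]
wrist_force: [0.2, -0.4, -1.6]
gripper_width: 0.503
gripper_force: 30.0
```

```bash
python3 - <<'E'
from h import *
import pickle
delta((.5335,-.0687,.0542),96.4)
s=capture("scene");t=capture("top");pickle.dump((s,t),open("st.pkl","wb"))
A=cv2.resize(s["pixels"][215:315,270:400],None,fx=6,fy=6,interpolation=cv2.INTER_CUBIC)
cv2.imwrite("pics/c2.png",A)
E
```

```text
rot [-0.     0.    -0.002] cm [ 0.05 -0.01  0.  ] t 5.2 F [ 0.2 -0.4 -1.6] tcp [ 0.534  -0.0685  0.0542] w 0.502784760453887
```

View pics/c2.png

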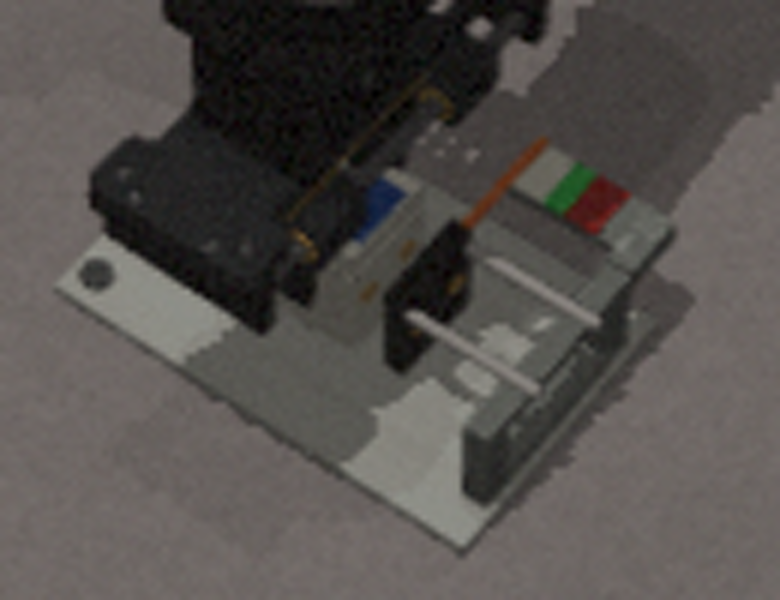

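The block is upright on the plate just short of the pad, with the brass face towards it, and the pointer is at 0. Now I'll slide it.

>>> {"op": "arm_command", "data": {
  "deltas": [
    [0,0,0,-0.4,0,0.02,1],
    [0,0,0,-0.8,0,0.02,1],
    [0,0,0,-1.2,0,0.02,1],
    [0,0,0,-1.6,0,0.02,1],
    [0,0,0,-2.0,0,0.02,1],
    [0,0,0,-2.4,0,0.02,1],
    [0,0,0,-2.4,0,0.02,1],
    [0,0,0,-2.4,0,0.02,1]
  ]
}}

```text
time_s: 5.97
tcp_pos: [0.5548, -0.0665, 0.0541]
ee_rot: [[-0.994, -0.11, -0.007], [-0.109, 0.994, -0.001], [0.007, -0.0, -1.0]]
wrist_force: [-9.3, 0.1, 10.5]
gripper_width: 0.503
gripper_force: 30.0
```

```bash
python3 -c "
from h import *
delta((.5674,-.065,.0542),96.5)"
```

```text
rot [-0.    -0.007 -0.004] cm [-1.27  0.01 -0.02] t 5.9667 F [-9.3  0.1 10.5] tcp [ 0.5548 -0.0665  0.0541] w 0.5031472749089709
```

>>> {"op": "arm_command", "data": {
  "deltas": [
    [0,0,0,0,0,-0.08,1],
    [0,0,0,-0.2,0,-0.08,1],
    [0,0,0,-0.4,0,-0.08,1],
    [0,0,0,-0.6,0,-0.08,1],
    [0,0,0,-0.6,0,-0.08,1],
    [0,0,0,-0.6,0,-0.08,1],
    [0,0,0,-0.6,0,-0.08,1]
  ]
}}

```text
time_s: 6.55
tcp_pos: [0.559, -0.066, 0.0542]
ee_rot: [[-0.994, -0.109, -0.011], [-0.109, 0.994, -0.001], [0.011, -0.0, -1.0]]
wrist_force: [-11.6, 0.0, 8.7]
gripper_width: 0.503
gripper_force: 30.0
```

```bash
python3 - <<'E'
from h import *
delta((.5674,-.065,.0542),96.5)
s=capture("scene")
cv2.imwrite("pics/c3.png",cv2.resize(s["pixels"][215:315,270:400],None,fx=6,fy=6,interpolation=cv2.INTER_CUBIC))
E
```

```text
rot [ 0.    -0.011 -0.004] cm [-0.84  0.01 -0.01] t 6.55 F [-11.6   0.    8.7] tcp [ 0.559  -0.066   0.0542] w 0.5032265745709367
```

View pics/c3.png

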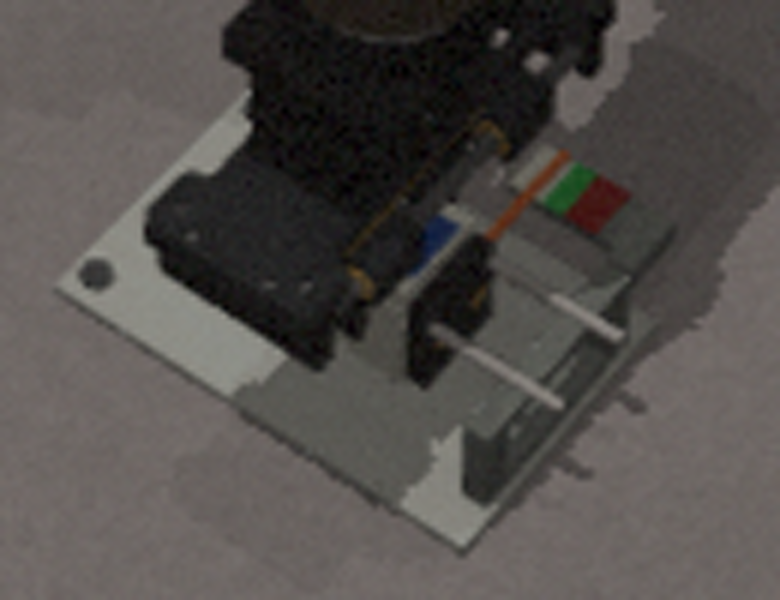

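The pointer sits in the white field near the green edge, at about 10 mm of travel. The block is flat on the pad. I'll push about 10 mm further and ease off the downward load.

>>> {"op": "arm_command", "data": {
  "deltas": [
    [0,0,0,0,0,-0.1,1],
    [0,0,0,-0.2,0,-0.12,1],
    [0,0,0,-0.4,0,-0.12,1],
    [0,0,0,-0.6,0,-0.12,1],
    [0,0,0,-0.8,0,-0.12,1],
    [0,0,0,-1.0,0,-0.12,1],
    [0,0,0,-1.0,0,-0.12,1],
    [0,0,0,-1.0,0,-0.12,1]
  ]
}}

```text
time_s: 7.27
tcp_pos: [0.5667, -0.0651, 0.0543]
ee_rot: [[-0.994, -0.108, -0.016], [-0.108, 0.994, -0.001], [0.016, 0.0, -1.0]]
wrist_force: [-14.1, 0.5, 7.5]
gripper_width: 0.505
gripper_force: 30.0
```

```bash
python3 - <<'E'
from h import *
delta((.5674,-.065,.0542),96.5)
s=capture("scene")
cv2.imwrite("pics/c4.png",cv2.resize(s["pixels"][215:315,270:400],None,fx=6,fy=6,interpolation=cv2.INTER_CUBIC))
E
```

```text
rot [ 0.    -0.016 -0.005] cm [-0.07  0.    0.01] t 7.2667 F [-14.1   0.5   7.5] tcp [ 0.5667 -0.0651  0.0543] w 0.5045586384513416
```

View pics/c4.png

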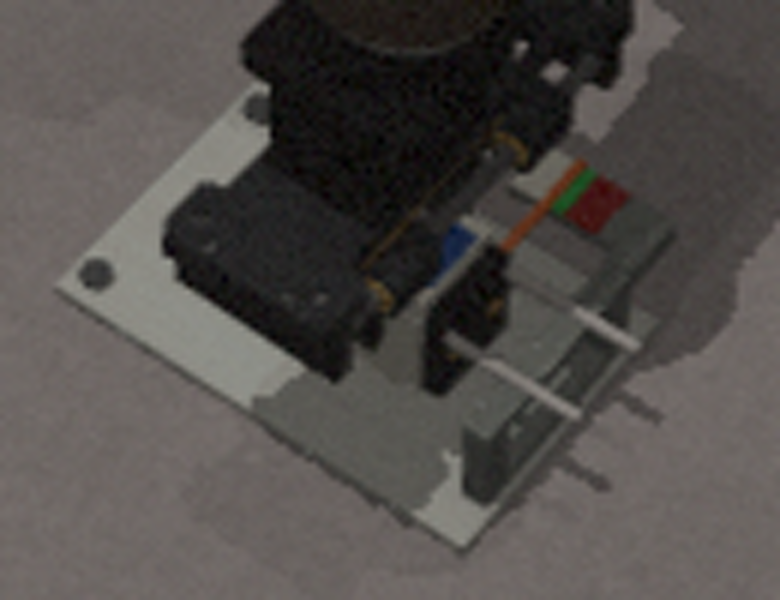

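The pointer is just inside the green field, at about 16–17 mm. I'll push 4 mm more and hold.

>>> {"op": "arm_command", "data": {
  "deltas": [
    [0,0,0,-0.1,0,-0.05,1],
    [0,0,0,-0.3,0,-0.1,1],
    [0,0,0,-0.4,0,-0.1,1],
    [0,0,0,-0.4,0,-0.1,1],
    [0,0,0,-0.4,0,-0.1,1],
    [0,0,0,-0.4,0,-0.1,1],
    [0,0,0,-0.4,0,-0.1,1],
    [0,0,0,-0.4,0,-0.1,1]
  ]
}}

```text
time_s: 7.98
tcp_pos: [0.5696, -0.0648, 0.0544]
ee_rot: [[-0.994, -0.108, -0.019], [-0.108, 0.994, -0.001], [0.019, 0.001, -1.0]]
wrist_force: [-14.0, -0.7, 4.5]
gripper_width: 0.501
gripper_force: 30.0
```

>>> {"op": "arm_command", "data": {
  "deltas": [
    [0,0,0,0,0,0,1],
    [0,0,0,0,0,0,1],
    [0,0,0,0,0,0,1],
    [0,0,0,0,0,0,1],
    [0,0,0,0,0,0,1],
    [0,0,0,0,0,0,1],
    [0,0,0,0,0,0,1],
    [0,0,0,0,0,0,1]
  ]
}}

```text
time_s: 8.65
tcp_pos: [0.5696, -0.0648, 0.0544]
ee_rot: [[-0.994, -0.108, -0.019], [-0.108, 0.994, -0.001], [0.019, 0.001, -1.0]]
wrist_force: [-14.4, -1.0, 3.8]
gripper_width: 0.502
gripper_force: 30.0
```

```bash
python3 - <<'E'
from h import *
delta((.5674,-.065,.0542),96.5)
s=capture("scene");t=capture("top")
f=lambda p:cv2.resize(p,None,fx=6,fy=6,interpolation=cv2.INTER_CUBIC)
a=f(s["pixels"][235:285,320:390]);b=f(t["pixels"][180:230,290:350])
cv2.imwrite("pics/c5.png",np.hstack([a,b]))
E
```

```text
rot [ 0.001 -0.019 -0.005] cm [0.22 0.   0.02] t 8.65 F [-14.4  -1.    3.8] tcp [ 0.5696 -0.0648  0.0544] w 0.5020633533191037
```

View pics/c5.png

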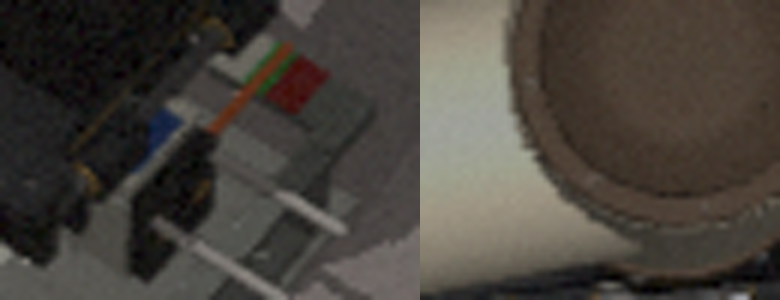

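The pointer stands in the middle of the green field, at about 20 mm of travel. That agrees with the arm pose: the block's front is at jig x ≈ 50 mm and y ≈ 0. Everything is steady, so I'm handing in.

```bash
python3 -c "
from h import *
print(finish_job())"
```

```text
the job is handed in; nothing more can be done
None
```

I handed the job in at about 8.7 s with the arm still holding the block upright on the plate. The block is flat on the pad and, from the measured poses, flush with it to within about 2 mm; the orange pointer is mid-green, at about 20 mm or 10 N. The hand-in gave no verdict.

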